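# Set two bearings in their own nests and lift the carrier level

## Robot

A 6-joint arm with a two-finger parallel gripper is mounted at the origin on a cart in front of the work surface, level with it; the furniture and walls round the work are solid. World frame = base frame: x ahead of the robot, y to its left, z up, the work surface at z = 0. Lengths are in m, angles in rad, forces in N, time in s.
With the tool pointing down it reaches from about 0.35 to 0.775 m from the base axis. Payload 7.3 kg.
Tool frame: the origin (TCP) lies between the finger pads; the fingertips stand 17 mm ahead of it and the grasp point (between the pads) lies 2 mm behind it; z points along the fingers, y is the line along which they close (so a half turn about z gives the same grasp; the last joint's range is limited). The gripper opens to 92 mm and grips with 3 to 60 N. Pads are 19 mm wide; open, the fingers measure 130 mm over their backs; the gripper's body (75 mm by 190 mm) begins 47 mm behind the grasp point.
Start: joints at [1.042, 0.342, 1.524, -0, 1.275, -0.146], TCP at [0.196, 0.487, 0.244] pointing down, gripper open.
Joint ranges: [-2.53, 2.53], [-0.77, 2.02], [0.04, 2.7], [-1, 4.14], [0.28, 2.66], [-3.11, 3.11]. Speed limits (rad/s): [2.57, 2.57, 3.14, 3.14, 3.14, 3.14].

## Interface

Orientations are given as [roll, pitch, yaw] about the fixed x, y, z axes, in that order (R = Rz(yaw) Ry(pitch) Rx(roll)).
In Python, from cell import robot, optics gives the robot as it stands.
- The arm moves only by the tool play_rows, never from a script. Its argument "rows" is a list of rows, each a list of 7 numbers: the shift along the tool's x, y, z in cm, then the turn, a rotation vector about the tool's x, y, z in rad, then the opening, from 0 (shut) to 1 (fully open). In form: [[tx, ty, tz, wx, wy, wz, grip], ...]. A call has 1 to 20 rows; each row is the pose to reach, as a shift and turn from the pose commanded when the call began, along the tool's axes at that moment; what a row does not reach only later rows make up. A row lasts 1/10 s, in which the tool goes at most 50 mm and 8.59 degrees, less where a joint would pass 70% of its speed; a pose out of reach is approached as far as the arm can. A call with a gripper value outside its range is refused whole. The fingers move at their own pace and stop on an object; "squeeze" is the grip in N (left out, the last holds). Time passes only in rows, so rows that repeat a pose let the fingers close. It gives the time, the measured TCP pose, the force, the opening and the grip force at its end, in the units of the state.
- robot.observe(): the state, without advancing time (a new reading comes with each control period).
- optics.read_camera(name): name is "scene" or "top"; returns (picture, depth): 480x640x3 uint8, red, green, blue; 480x640 float32, m along the optical axis (not along the pixel's ray), 0 where there is no reading.
- optics.camera_model(name): a dict with "fx", "fy", "cx", "cy" (pixels), "dist" ([k1, k2, p1, p2, k3] as OpenCV has them; the pictures are not rectified), "origin" and "rotation" of the camera in the world. Camera axes: x right, y up, looking along -z (the intrinsics and any distortion apply to the point x, -y, -z); pixel columns grow to the right and rows downward; lengths in m; the calibration is good to about 2 mm. A picture is of the moment at which its call begins. camera_model takes no time and is no camera call.
- robot.hand_in(): hands the job in; it is judged then, once.
The state is a dict: "time": time; "qpos": joint angles; "qvel": joint speeds; "joint_efforts": joint torques, N m; "tool_pos": TCP position; "tool_rot": TCP orientation; "contact_force": force on the tool from outside, world axes, zero at the start; "torque": the same for the moment, N m; "opening": finger opening in m; "grip_force": force on a finger pad.
Only numpy, scipy, OpenCV 4.12 (cv2) and the standard library are available. Lean on these libraries where they do the work, as an engineer would, in place of code of your own. Each camera call takes 0.05 s, during which the arm holds its last target. There are 200 camera calls.

## Task

The two ball bearings in the wooden carrier have been set down in each other's places: the large one is only perched on the small nest and would slide off on the way to the press. Swap them so that each sits right down in the nest bored for it, while the carrier stands on the mat; then take the carrier by its handle, lift it level to roughly 12 cm above the mat and finish while still holding it there, steady and level, so that I can take it over. Do not tip the carrier, and leave the other things lying about where they are.

Things in the scene. Friction and masses are not known exactly. Their poses are not given: they have to be found in the camera images.
- carrier: Wooden bearing carrier, loose on the mat at any yaw, about 0.3 kg: a board 208 (its x) x 80 (its y) x 14 mm on 4 mm feet, two shallow round nests and a black bridge handle between them. Origin under its middle at the level of the feet, z up; flat top at 18 mm. The mat around it is empty but for two small bystanders by its corners, so a bearing can be parked beside the long side nearer the mat's middle.
- handle (a point): Middle of the carrier's handle grip, 54 mm above the carrier's origin: a black bar with flat sides, 62 mm long (carrier's x), 16 mm wide (its y), 20 mm tall, on two posts at x = +22 and -22 mm; screw heads stand 2 mm above its top. With both bearings seated the carrier is heavier at the large nest (about 0.07 N m about this point): grip firmly. Axes as the carrier.
- large_nest (a point): Centre of the floor of the large nest, a round 54.5 mm bore, 5 mm deep with a 1.5 mm chamfer at its mouth, at carrier x = +65 mm, y = 0, 13 mm above the carrier's origin. Axes as the carrier. It belongs to the large bearing; at the start the small bearing lies loose in it.
- small_nest (a point): Centre of the floor of the small nest, a round 42.5 mm bore, 5 mm deep with a 1.5 mm chamfer at its mouth, at carrier x = -65 mm, y = 0, 13 mm above the carrier's origin. Axes as the carrier. It belongs to the small bearing; at the start the large bearing lies flat across its mouth.
- mat: Dark rubber bench mat, fixed, 312 (x) x 445 (y) x 6 mm, on which the carrier stands; origin at the centre of its underside, on the bench. Its left edge and the parts cabinet behind it have things standing close.
- bearing_large: Large plain steel ball bearing, a flat ring 52 mm in diameter and 15 mm thick, about 0.22 kg; origin at the centre of its underside, z up. Grip it over its outside (the bore is closed). Seated, it stands 10 mm proud of the carrier's top. At the start it lies on top of the small nest.
- bearing_small: Smaller plain steel ball bearing, a flat ring 40 mm in diameter and 12 mm thick, about 0.11 kg; origin at the centre of its underside, z up. Grip it over its outside (the bore is closed). Seated in either nest it stands 7 mm proud of the carrier's top. At the start it lies loose in the large nest.
- bearing_tiny: Bystander: bearing 28 mm in diameter, 8 mm thick, on the mat by the carrier's corner, at its (+70, +66 mm); origin at the centre of its underside.
- seal_ring: Bystander: white flanged ring 25 mm in diameter, 12 mm tall, on the mat by the carrier's corner, at its (-70, -66 mm); origin at the centre of its underside.
- rotor: Bystander: motor rotor lying on the bench at the right, 115 mm long along its y, 40 mm thick; origin under its middle.
- motor: Bystander: small grey DC motor lying on the bench at the right, 71 mm long along its y, 37 mm wide, 27 mm tall; origin under its middle.
- vee_block: Bystander: steel vee block 50 x 44 x 32 mm at the right rear; origin under its middle.
- grease_tube: Bystander: grease tube 181 mm long along its y, 51 mm wide, 34 mm tall, at the right; origin under its middle.
- driver_yellow: Bystander: yellow screwdriver 174 mm long along its x, 29 mm thick, at the right; origin under its middle.
Not all that is in view belongs to the job. Leave any green or red look-alike of the bearing_large alone.

How it is judged:
On the way, in this order (a step that is already met when the one before it is completed fails the run):
1. each bearing sits down in its own nest, let go, while the carrier stands on the mat (distance between bearing_large and large_nest below 0.003 m and distance between bearing_small and small_nest below 0.003 m and angle between the z axis of each of bearing_large, bearing_small and the z axis of carrier, either way round below 0.06 rad and angle between carrier's own z axis and vertical below 0.09 rad and height (world z) of carrier below 0.012 m and contact force between each of bearing_large, bearing_small and the fingers below 0.3 N), for 0.3 s.
2. the carrier is held by the handle, clear of the mat and level, with both bearings seated (distance between bearing_large and large_nest below 0.003 m and distance between bearing_small and small_nest below 0.003 m and angle between the z axis of each of bearing_large, bearing_small and the z axis of carrier, either way round below 0.06 rad and angle between carrier's own z axis and vertical below 0.09 rad and height (world z) of carrier between 0.076 and 0.206 m and contact force between carrier and the fingers above 3 N and distance between the grasp point and handle below 0.04 m), for 0.5 s.
At the end, for the whole second after the job is handed in: The gripper still holds the carrier by its handle (over 3 N, grasp within 40 mm of the handle's middle), feet 70 to 200 mm above the mat, level within 5 degrees, still (under 20 mm/s, 0.12 rad/s); both bearings lie flat in their own nests, within 3 mm of the centre of the nest's floor (all of step 2 and linear speed of carrier below 0.02 m/s and angular speed of carrier below 0.12 rad/s); the arm keeps its last pose, push and grip.
It fails at once if the carrier is tipped by more than 0.3 rad (17 degrees) (angle between carrier's own z axis and vertical above 0.3 rad).
It fails at once if another thing on the bench is moved by more than 30 mm (distance of any of rotor, motor, vee_block, grease_tube, driver_yellow, bearing_tiny, seal_ring from where it was at the start of the episode above 0.03 m).
It also fails if it takes over 72 s, if anything falls off the work surface, if the arm or the gripper's body presses on something with over 40 N, if the wrist force passes 120 N, or if a joint passes its speed limit or range.

## Working session

There is one attempt and no reset: what is moved stays moved. The work goes in short steps, Python scripts to look and compute and a tool call to move; the robot and the scene stay as the last step left them, time stands still between calls to the robot, and variables do not carry over. Pictures are saved under pics/ and viewed, at most 10 in all, crops included, and the job is handed in when it is done.

Besides the shell and the picture viewer there is one more tool, called after "Call:" in YAML: its name, and indented under it one key for each argument. play_rows: Moves the arm, as the interface text tells. Its arguments: {"type":"object","properties":{"rows":{"type":"array"},"squeeze":{"type":"number"}},"required":["rows"]}

```bash
mkdir -p pics; ls; python3 - <<'E'
from cell import robot, optics
import cv2
s=robot.observe(); print(s)
for n in("top","scene"):
    p,d=optics.read_camera(n); cv2.imwrite(f"pics/{n}0.png",p[:,:,::-1]); print(optics.camera_model(n))
E
```

```text
pics
{'time': 0.0, 'qpos': array([ 1.04200693e+00,  3.42733040e-01,  1.52504600e+00, -5.17234467e-07,
        1.27540024e+00, -1.46013599e-01]), 'qvel': array([ 0.00034502, -0.00022008, -0.00192721, -0.00057669, -0.00100147,
        0.00079583]), 'joint_efforts': array([ 1.44609068e-03, -4.31259263e+01, -2.44228631e+01,  7.17548607e-02,
        5.58933802e-02, -1.31772795e-04]), 'tool_pos': array([0.19587056, 0.48666743, 0.24302948]), 'tool_rot': array([-3.14002284e+00, -2.30357400e-04,  2.75881682e+00]), 'contact_force': array([-0.87254924,  0.0998182 , -0.4782977 ]), 'torque': array([-0.01184812, -0.03014946, -0.004648  ]), 'grip_force': 0.0, 'opening': 0.09164625718070886}
{'fx': 616.6300846678447, 'fy': 616.6300846678447, 'cx': 317.2647001835384, 'cy': 231.97779107600527, 'dist': array([-0.01231592,  0.        ,  0.        ,  0.        ,  0.        ]), 'origin': array([ 0.39217373, -0.28876949,  1.16598591]), 'rotation': array([ 0.05652302,  0.00886028, -1.58058634])}
{'fx': 512.3974991814802, 'fy': 512.3974991814802, 'cx': 320.3666079039602, 'cy': 243.50586186467248, 'dist': array([-0.06468483,  0.        ,  0.        ,  0.        ,  0.        ]), 'origin': array([ 0.15594997, -0.89493477,  0.77769213]), 'rotation': array([ 0.77287076, -0.00196576, -0.50036972])}
```

View pics/top0.png

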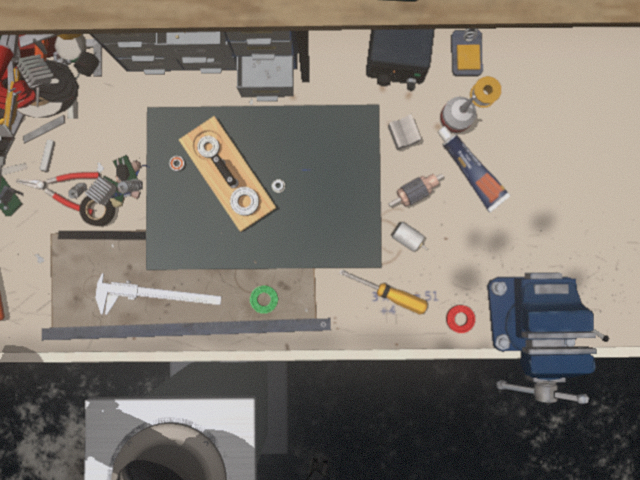

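View pics/scene0.png

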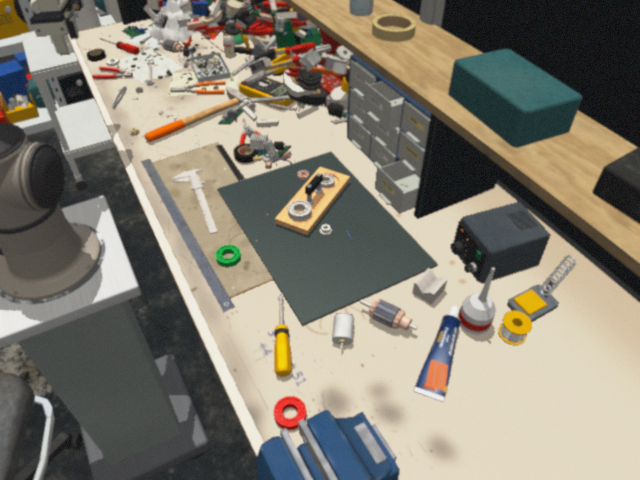

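The top view shows the carrier diagonal at about (228,174), with the large bearing at (245,201), the small one at (207,146) and the handle at (229,174).

Things that could be mistaken for the large bearing (top view):
- steel ring at (245,201), perched on the carrier
- steel ring at (207,146), the small bearing
- green ring at (264,299)
- red ring at (460,319)
- tiny bearing at (177,163)
- seal ring at (278,186)

I choose (245,201) as large and (207,146) as small, and will check both in a crop.

```bash
cat > h.py <<'E'
import numpy as np, cv2
from cell import robot, optics
from scipy.spatial.transform import Rotation as R
def cast(name,px,z):
    m=optics.camera_model(name); K=np.array([[m['fx'],0,m['cx']],[0,m['fy'],m['cy']],[0,0,1]])
    u=cv2.undistortPoints(np.array(px,float).reshape(-1,1,2),K,np.array(m['dist']))[:,0]
    r=np.c_[u[:,0],-u[:,1],-np.ones(len(u))]@R.from_euler('xyz',m['rotation']).as_matrix().T
    o=np.array(m['origin']); return o+r*((z-o[2])/r[:,2])[:,None]
def project(name,P):
    m=optics.camera_model(name); K=np.array([[m['fx'],0,m['cx']],[0,m['fy'],m['cy']],[0,0,1]])
    c=(np.atleast_2d(P)-m['origin'])@R.from_euler('xyz',m['rotation']).as_matrix()*[1,-1,-1]
    return cv2.projectPoints(c,np.zeros(3),np.zeros(3),K,np.array(m['dist']))[0][:,0]
def shot(name,n=1):
    return np.mean([optics.read_camera(name)[0].astype(float) for _ in range(n)],0).astype(np.uint8)
def wood(img,win):
    x0,y0,x1,y1=win; hsv=cv2.cvtColor(img,cv2.COLOR_RGB2HSV)
    m=cv2.inRange(hsv,(8,70,90),(30,255,255)); k=np.zeros_like(m); k[y0:y1,x0:x1]=m[y0:y1,x0:x1]; return k
def goto(dp,R0=None):
    "world shift (m) -> tool axes, cm"
    s=robot.observe(); return R.from_euler('xyz',s['tool_rot']).as_matrix().T@np.array(dp)*100
E
python3 - <<'E'
from h import *
for name,win in(("top",(165,108,290,245)),("scene",(262,158,362,245))):
    img=shot(name,4); cv2.imwrite(f"pics/{name}1.png",img[:,:,::-1])
    m=wood(img,win); c=max(cv2.findContours(m,0,1)[0],key=cv2.contourArea)
    hull=cv2.convexHull(c)[:,0]
    w=cast(name,hull,0.024)[:,:2]
    r=cv2.minAreaRect((w*1000).astype(np.float32)); print(name,r)
    x0,y0,x1,y1=win; crop=cv2.resize(img[y0:y1,x0:x1],None,fx=4,fy=4,interpolation=cv2.INTER_CUBIC)
    mm=cv2.resize(m[y0:y1,x0:x1],None,fx=4,fy=4)
    cv2.drawContours(crop,cv2.findContours(mm,0,1)[0],-1,(255,0,0),1)
    cv2.imwrite(f"pics/{name}1c.png",crop[:,:,::-1])
E
python3 -c "
import cv2,numpy as np
a=cv2.imread('pics/top1c.png');b=cv2.imread('pics/scene1c.png');s=min(1,800/(a.shape[1]+b.shape[1]))
o=np.zeros((max(a.shape[0],b.shape[0]),a.shape[1]+b.shape[1],3),np.uint8);o[:a.shape[0],:a.shape[1]]=a;o[:b.shape[0],a.shape[1]:]=b
cv2.imwrite('pics/both1.png',cv2.resize(o,None,fx=s,fy=s))"
```

```text
top ((568.8404541015625, -111.61510467529297), (210.7413787841797, 82.27982330322266), 33.58607482910156)
scene ((565.9024658203125, -116.1736068725586), (222.58456420898438, 89.186767578125), 33.432861328125)
```

View pics/both1.png

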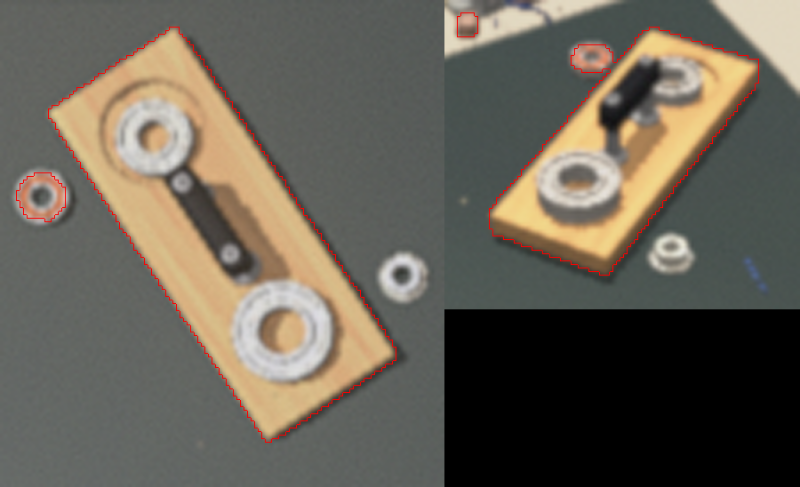

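The crop confirms the choice. The large steel ring sits by the seal ring at the -x end, and the small ring lies loose and off-centre in the larger bore at the +x end. The board is outlined cleanly. Next I fit the rings and check clearance to the cabinet.

```bash
cat >> h.py <<'E'
def rings(img,win,minr=8):
    "bright grey rings -> (u,v,rpx)"
    x0,y0,x1,y1=win; hsv=cv2.cvtColor(img,cv2.COLOR_RGB2HSV)
    m=cv2.inRange(hsv,(0,0,120),(180,45,255)); k=np.zeros_like(m); k[y0:y1,x0:x1]=m[y0:y1,x0:x1]
    out=[]
    for c in cv2.findContours(k,0,1)[0]:
        if cv2.contourArea(c)>60:
            (u,v),(a,b),_=cv2.fitEllipse(cv2.convexHull(c)); out.append((u,v,a/2,b/2))
    return out
def board(img,win):
    c=max(cv2.findContours(wood(img,win),0,1)[0],key=cv2.contourArea)
    (x,y),(w,h),a=cv2.minAreaRect((cast("top",cv2.convexHull(c)[:,0],0.024)[:,:2]*1000).astype(np.float32))
    return np.array([x,y]),(w,h),a
E
python3 - <<'E'
from h import *
img=shot("top",4); d=optics.read_camera("top")[1]
c,wh,a=board(img,(165,108,290,245)); print(c,wh,a); th=np.radians(a)
Rc=np.array([[np.cos(th),-np.sin(th)],[np.sin(th),np.cos(th)]])
for r in rings(img,(165,108,300,245)):
    for z in(.039,.031):
        w=cast("top",[r[:2]],z)[0][:2]*1000; print(np.round(r,1),z,w.round(1),'carrier',(Rc.T@(w-c)).round(1), 'r mm',np.round(np.array(r[2:])*(1.166-z)/616.6*1000,1))
hp=np.array([[px] for px in [[0,0]]])
# heights
m=optics.camera_model("top"); v,u=np.mgrid[0:120:1,90:330:1]
D=d[v,u]; x=(u-m['cx'])/m['fx']*D; y=-(v-m['cy'])/m['fy']*D
P=np.stack([x,y,-D],-1)@R.from_euler('xyz',m['rotation']).as_matrix().T+m['origin']
P=P[D>0]
for lo in np.arange(-.4,.35,.1):
    q=P[(P[:,1]>lo)&(P[:,1]<lo+.1)]
    print(round(lo,1),[(h,round(q[q[:,2]>h][:,0].min(),3)) for h in(.05,.1,.2,.3) if (q[:,2]>h).any()], q[:,2].max().round(2))
print(cast("top",[[147,107],[380,105],[381,267],[147,268]],.006))
E
```

```text
[ 568.88378906 -111.60320282] (210.59420776367188, 82.43266296386719) 33.39765167236328
[244.1 200.6  14.1  14.3] 0.039 [ 515.2 -145.5] carrier [-63.4   1.3] r mm [25.7 26.1]
[244.1 200.6  14.1  14.3] 0.031 [ 516.1 -144.5] carrier [-62.1   1.6] r mm [25.9 26.3]
[277.8 185.6   6.8   7. ] 0.039 [ 542.3 -207.7] carrier [-75.1 -65.6] r mm [12.4 12.8]
[277.8 185.6   6.8   7. ] 0.031 [ 543.4 -207.1] carrier [-73.8 -65.7] r mm [12.5 12.9]
[207.9 146.2  10.6  10.6] 0.039 [617.  -78.8] carrier [58.3  0.9] r mm [19.3 19.5]
[207.9 146.2  10.6  10.6] 0.031 [618.6 -77.3] carrier [60.4  1.3] r mm [19.4 19.6]
-0.4 [(0.05, np.float64(0.743)), (0.1, np.float64(0.743)), (0.2, np.float64(0.743))] 0.29
-0.3 [(0.05, np.float64(0.715)), (0.1, np.float64(0.743)), (0.2, np.float64(0.743))] 0.29
-0.2 [(0.05, np.float64(0.714)), (0.1, np.float64(0.74)), (0.2, np.float64(0.74))] 0.29
-0.1 [(0.05, np.float64(0.73)), (0.1, np.float64(0.73)), (0.2, np.float64(0.739))] 0.29
-0.0 [(0.05, np.float64(0.743)), (0.1, np.float64(0.743)), (0.2, np.float64(0.743))] 0.29
0.1 [(0.05, np.float64(0.748))] 0.07Traceback (most recent call last):
  File "<stdin>", line 16, in <module>
    return umr_maximum(a, axis, None, out, keepdims, initial, where)
ValueError: zero-size array to reduction operation maximum which has no identity
```

```bash
python3 - <<'E'
from h import *
s=robot.observe(); print(goto(np.array([.6185,-.0775,.16])-s['tool_pos']), 180/np.pi*s['tool_rot'][2])
print((R.from_euler('xyz',s['tool_rot']).inv()*R.from_euler('xyz',[np.pi,0,np.radians(33.5)])).as_rotvec())
E
```

```text
[-60.2701186  -36.5917333    8.37293313] 158.0702126502706
[ 6.30433458e-05 -1.05746715e-04  2.17416036e+00]
```

Call:
play_rows:
  rows:
    - [-60.3,-36.6,0,0,0,2.174,1]
    - [-60.3,-36.6,0,0,0,2.174,1]
    - [-60.3,-36.6,0,0,0,2.174,1]
    - [-60.3,-36.6,0,0,0,2.174,1]
    - [-60.3,-36.6,0,0,0,2.174,1]
    - [-60.3,-36.6,0,0,0,2.174,1]
    - [-60.3,-36.6,0,0,0,2.174,1]
    - [-60.3,-36.6,0,0,0,2.174,1]
    - [-60.3,-36.6,0,0,0,2.174,1]
    - [-60.3,-36.6,0,0,0,2.174,1]
    - [-60.3,-36.6,8.4,0,0,2.174,1]
    - [-60.3,-36.6,8.4,0,0,2.174,1]
    - [-60.3,-36.6,8.4,0,0,2.174,1]
    - [-60.3,-36.6,8.4,0,0,2.174,1]
    - [-60.3,-36.6,8.4,0,0,2.174,1]
    - [-60.3,-36.6,8.4,0,0,2.174,1]
    - [-60.3,-36.6,8.4,0,0,2.174,1]
    - [-60.3,-36.6,8.4,0,0,2.174,1]
  squeeze: 20

```text
time: 2.55
tool_pos: [0.6185, -0.0767, 0.1604]
tool_rot: [3.141, -0.001, 0.587]
contact_force: [0.5, -0.2, -0.2]
opening: 0.0916
grip_force: 0.0
```

Call:
play_rows:
  rows:
    - [0,0.1,4,0,0,0,1]
    - [0,0.1,8,0,0,0,1]
    - [0,0.1,10,0,0,0,0.8]
    - [0,0.1,11,0,0,0,0.7]
    - [0,0.1,11.7,0,0,0,0.7]
    - [0,0.1,11.7,0,0,0,0.7]
    - [0,0.1,11.7,0,0,0,0]
    - [0,0.1,11.7,0,0,0,0]
    - [0,0.1,11.7,0,0,0,0]
    - [0,0.1,11.7,0,0,0,0]
    - [0,0.1,11.7,0,0,0,0]
    - [0,0.1,11.7,0,0,0,0]
    - [0,0.1,11.7,0,0,0,0]

```text
time: 3.85
tool_pos: [0.6196, -0.0787, 0.0433]
tool_rot: [3.141, -0.001, 0.585]
contact_force: [-0.8, 0.4, 5.7]
opening: 0.0384
grip_force: 20.0
```

Call:
play_rows:
  rows:
    - [0,0,-1,0,0,0,0]
    - [0,0,-4,0,0,0,0]
    - [0,0,-8.2,0,0,0,0]
    - [-3,4,-8.2,0,0,0,0]
    - [-6,8,-8.2,0,0,0,0]
    - [-7.5,10.6,-8.2,0,0,0,0]
    - [-7.5,10.6,-6,0,0,0,0]
    - [-7.5,10.6,-3,0,0,0,0]
    - [-7.5,10.6,-1,0,0,0,0]
    - [-7.5,10.6,0.5,0,0,0,0]
    - [-7.5,10.6,1.2,0,0,0,0]
    - [-7.5,10.6,1.2,0,0,0,0]

```text
time: 5.05
tool_pos: [0.6153, -0.2082, 0.0308]
tool_rot: [-3.141, 0.0, 0.585]
contact_force: [-0.2, -0.7, -1.1]
opening: 0.0386
grip_force: 20.0
```

Call:
play_rows:
  rows:
    - [0,0,0.08,0,0,0,0]
    - [0,0,0.08,0,0,0,0.6]
    - [0,0,0.08,0,0,0,0.6]
    - [0,0,0.08,0,0,0,0.6]
    - [0,0,-1.5,0,0,0,0.6]
    - [0,0,-4,0,0,0,0.6]
    - [0,0,-8,0,0,0,0.6]
    - [0,0,-12,0,0,0,0.6]
    - [-5,2,-14,0,0,0,1]
    - [-9,4,-14,0,0,0,1]
    - [-14,6,-14,0,0,0,1]
    - [-19,8,-14,0,0,0,1]
    - [-23,10,-14,0,0,0,1]
    - [-23,10,-14,0,0,0,1]
    - [-23,10,-14,0,0,0,1]

```text
time: 6.55
tool_pos: [0.4778, -0.4201, 0.1718]
tool_rot: [3.141, -0.0, 0.582]
contact_force: [-0.3, 0.2, 0.0]
opening: 0.092
grip_force: 0.0
```

```bash
cat > meas.py <<'E'
from h import *
import sys
img=shot("top",4); cv2.imwrite("pics/%s.png"%sys.argv[1],cv2.resize(img[105:255,160:320],None,fx=5,fy=5,interpolation=cv2.INTER_CUBIC)[:,:,::-1][:600])
c,wh,a=board(img,(165,108,300,245)); print(c.round(1),np.round(wh,1),round(a,2)); th=np.radians(a)
Rc=np.array([[np.cos(th),-np.sin(th)],[np.sin(th),np.cos(th)]])
for r in rings(img,(165,108,330,245)):
    for z in(.039,.034,.031,.018):
        w=cast("top",[r[:2]],z)[0][:2]*1000; print(np.round(r,1),z,w.round(1),'carrier',(Rc.T@(w-c)).round(1))
s=robot.observe(); print(s['tool_pos'],s['tool_rot'],s['time'])
E
python3 meas.py m2
```

```text
[ 569.1 -111.4] [210.9  82.4] 33.24
[313.7 234.5   7.5  38.3] 0.039 [ 451.4 -272.9] carrier [-186.9  -70.6]
[313.7 234.5   7.5  38.3] 0.034 [ 451.7 -272.9] carrier [-186.7  -70.7]
[313.7 234.5   7.5  38.3] 0.031 [ 451.9 -272.8] carrier [-186.5  -70.8]
[313.7 234.5   7.5  38.3] 0.018 [ 452.5 -272.6] carrier [-185.9  -71. ]
[244.1 200.6  14.1  14.4] 0.039 [ 515.2 -145.5] carrier [-63.7   1. ]
[244.1 200.6  14.1  14.4] 0.034 [ 515.8 -144.9] carrier [-62.9   1.2]
[244.1 200.6  14.1  14.4] 0.031 [ 516.1 -144.5] carrier [-62.5   1.4]
[244.1 200.6  14.1  14.4] 0.018 [ 517.5 -142.8] carrier [-60.4   2. ]
[277.7 185.5   7.1   7.3] 0.039 [ 542.3 -207.5] carrier [-75.  -65.8]
[277.7 185.5   7.1   7.3] 0.034 [ 543.  -207.2] carrier [-74.3 -65.8]
[277.7 185.5   7.1   7.3] 0.031 [ 543.4 -206.9] carrier [-73.8 -65.9]
[277.7 185.5   7.1   7.3] 0.018 [ 545.1 -206. ] carrier [-71.9 -66. ]
[176.  162.7   8.    8.3] 0.039 [587.  -19.6] carrier [65.3 67. ]
[176.  162.7   8.    8.3] 0.034 [587.8 -18.4] carrier [66.6 67.5]
[176.  162.7   8.    8.3] 0.031 [588.3 -17.7] carrier [67.5 67.8]
[176.  162.7   8.    8.3] 0.018 [590.6 -14.6] carrier [71.1 69.2]
[277.7 148.3  11.   11.2] 0.039 [ 611.5 -207.9] carrier [ -17.4 -103.9]
[277.7 148.3  11.   11.2] 0.034 [ 612.5 -207.5] carrier [ -16.4 -104.2]
[277.7 148.3  11.   11.2] 0.031 [ 613.  -207.3] carrier [ -15.8 -104.3]
[277.7 148.3  11.   11.2] 0.018 [ 615.6 -206.4] carrier [ -13.2 -104.9]
[ 0.47970934 -0.41725604  0.17111104] [ 3.14149194e+00 -3.72494711e-04  5.86843905e-01] 6.75
```

View pics/m2.png

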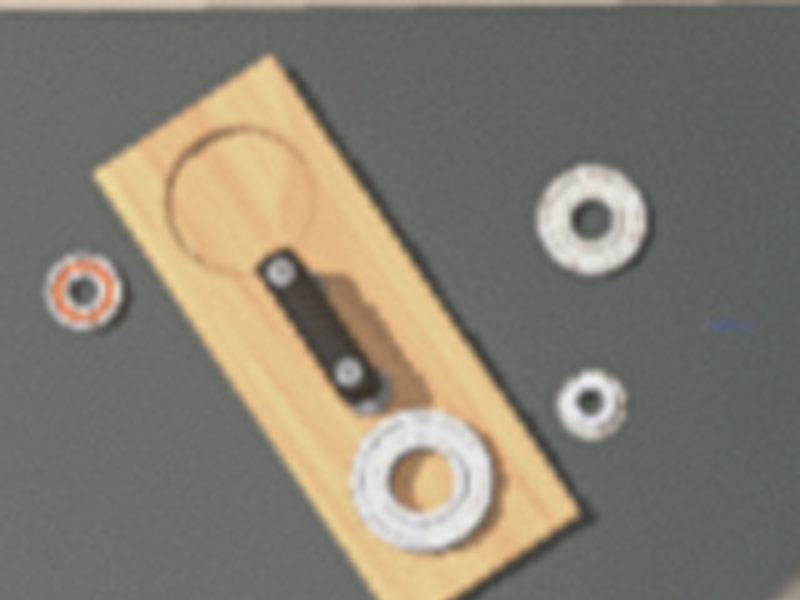

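The picture shows the small bearing parked at about (592,219) in the crop, the empty large nest at (240,201), and the large bearing still on the small nest at (424,479). Next is the large bearing.

Call:
play_rows:
  rows:
    - [5,-6,0,0,0,0,1]
    - [9,-10,0,0,0,0,1]
    - [13,-15,0,0,0,0,1]
    - [17.9,-20.6,0,0,0,0,1]
    - [17.9,-20.6,4,0,0,0,1]
    - [17.9,-20.6,8,0,0,0,1]
    - [17.9,-20.6,8,0,0,0,1]
    - [17.9,-20.6,8,0,0,0,1]
    - [17.9,-20.6,8,0,0,0,1]

```text
time: 7.65
tool_pos: [0.5153, -0.1488, 0.0919]
tool_rot: [3.14, -0.001, 0.585]
contact_force: [1.1, -0.0, -0.0]
opening: 0.0919
grip_force: 0.0
```

```bash
python3 - <<'E'
from h import *
for i in range(6):
    s=robot.observe(); print(s['tool_pos'].round(4),s['tool_rot'].round(4),s['time'],s['qvel'].round(3)[:3]); optics.read_camera("scene")
print(goto(np.array([.5150,-.147,.0485])-s['tool_pos']))
E
```

```text
[ 0.5153 -0.1488  0.0919] [ 3.1398e+00 -9.0000e-04  5.8540e-01] 7.65 [-0.023 -0.016 -0.017]
[ 0.5154 -0.1494  0.0923] [ 3.1388e+00 -1.6000e-03  5.8430e-01] 7.7 [-0.014 -0.008 -0.   ]
[ 0.5154 -0.1496  0.0924] [ 3.1386e+00 -1.8000e-03  5.8370e-01] 7.75 [-0.006 -0.004  0.005]
[ 0.5152 -0.1496  0.0922] [ 3.1389e+00 -1.7000e-03  5.8330e-01] 7.8 [-0.001  0.001  0.011]
[ 0.5149 -0.1495  0.0921] [ 3.1392e+00 -1.5000e-03  5.8330e-01] 7.85 [0.001 0.003 0.011]
[ 0.5147 -0.1493  0.0918] [ 3.1397e+00 -1.2000e-03  5.8340e-01] 7.9 [0.002 0.004 0.009]
[ 0.14505007 -0.18661964  4.33278324]
```

Call:
play_rows:
  rows:
    - [0.1,-0.2,2,0,0,0,0.9]
    - [0.1,-0.2,3.5,0,0,0,0.8]
    - [0.1,-0.2,4.3,0,0,0,0.75]
    - [0.1,-0.2,4.3,0,0,0,0.75]
    - [0.1,-0.2,4.3,0,0,0,0.75]
    - [0.1,-0.2,4.3,0,0,0,0.4]
    - [0.1,-0.2,4.3,0,0,0,0]
    - [0.1,-0.2,4.3,0,0,0,0]
    - [0.1,-0.2,4.3,0,0,0,0]
    - [0.1,-0.2,4.3,0,0,0,0]
    - [0.1,-0.2,4.3,0,0,0,0]
    - [0.1,-0.2,4.3,0,0,0,0]
  squeeze: 25

```text
time: 9.15
tool_pos: [0.5143, -0.1461, 0.0482]
tool_rot: [3.141, -0.001, 0.585]
contact_force: [-0.4, -0.8, 6.1]
opening: 0.0504
grip_force: 25.0
```

```bash
python3 - <<'E'
from h import *
for i in range(3):
    s=robot.observe(); print(s['tool_pos'].round(4),s['tool_rot'].round(4),s['contact_force'].round(1),s['opening']); optics.read_camera("scene")
E
```

```text
[ 0.5143 -0.1461  0.0482] [ 3.1406e+00 -6.0000e-04  5.8490e-01] [-0.4 -0.8  6.1] 0.05036155301109093
[ 0.5144 -0.1461  0.0482] [ 3.1406e+00 -7.0000e-04  5.8480e-01] [0.3 0.6 5.6] 0.05002945079559351
[ 0.5144 -0.1461  0.0482] [ 3.1406e+00 -7.0000e-04  5.8480e-01] [-0.8 -0.1  5.9] 0.050447995161880706
```

Call:
play_rows:
  rows:
    - [0,0,-1,0,0,0,0]
    - [0,0,-4,0,0,0,0]
    - [0,0,-7.5,0,0,0,0]
    - [4,0,-7.5,0,0,0,0]
    - [8,0.1,-7.5,0,0,0,0]
    - [11.5,0.1,-7.5,0,0,0,0]
    - [12.9,0.1,-7.5,0,0,0,0]
    - [12.9,0.1,-5,0,0,0,0]
    - [12.9,0.1,-2,0,0,0,0]
    - [12.9,0.1,-0.5,0,0,0,0]
    - [12.9,0.1,-0.2,0,0,0,0]
    - [12.9,0.1,-0.2,0,0,0,0]
    - [12.9,0.1,-0.2,0,0,0,0]
    - [12.9,0.1,-0.2,0,0,0,0]

```text
time: 10.7
tool_pos: [0.6227, -0.0758, 0.051]
tool_rot: [3.14, -0.001, 0.585]
contact_force: [-0.2, -0.3, -1.7]
opening: 0.0504
grip_force: 25.0
```

```bash
python3 - <<'E'
from h import *
for i in range(3):
    s=robot.observe(); print(s['tool_pos'].round(4),s['tool_rot'].round(4),s['contact_force'].round(1),s['opening']); optics.read_camera("scene")
print(goto(np.array([.6223,-.076,.0432])-s['tool_pos']))
E
```

```text
[ 0.6227 -0.0758  0.051 ] [ 3.1401e+00 -1.4000e-03  5.8460e-01] [-0.2 -0.3 -1.7] 0.050352901122765144
[ 0.6226 -0.0757  0.0508] [ 3.1403e+00 -1.3000e-03  5.8460e-01] [-0.4 -0.3 -2. ] 0.05035992860236016
[ 0.6225 -0.0756  0.0507] [ 3.1405e+00 -1.1000e-03  5.8470e-01] [-0.3 -0.2 -2.2] 0.04986948187710058
[-0.03573367  0.01818472  0.74520945]
```

Held and on target, so I lower it gently.

Call:
play_rows:
  rows:
    - [0,0,0.2,0,0,0,0]
    - [0,0,0.4,0,0,0,0]
    - [0,0,0.5,0,0,0,0]
    - [0,0,0.6,0,0,0,0]
    - [0,0,0.7,0,0,0,0]
    - [0,0,0.75,0,0,0,0]
    - [0,0,0.75,0,0,0,0]

```text
time: 11.55
tool_pos: [0.6223, -0.0758, 0.0433]
tool_rot: [3.141, -0.0, 0.585]
contact_force: [-2.2, -2.1, 6.5]
opening: 0.0503
grip_force: 25.0
```

Call:
play_rows:
  rows:
    - [0,0,0,0,0,0,0.75]
    - [0,0,0,0,0,0,0.75]
    - [0,0,0,0,0,0,0.75]
    - [0,0,-2,0,0,0,0.75]
    - [0,0,-6,0,0,0,0.75]
    - [0,0,-11,0,0,0,0.75]
    - [-7,5,-13,0,0,0,0.65]
    - [-12,8,-13,0,0,0,0.65]
    - [-17,12,-13,0,0,0,0.65]
    - [-22,16,-13,0,0,0,0.65]
    - [-27,20,-13,0,0,0,0.65]
    - [-31,20.5,-13,0,0,0,0.65]
    - [-31,20.5,-13,0,0,0,0.65]
    - [-31,20.5,-13,0,0,0,0.65]
    - [-31,20.5,-13,0,0,0,0.65]
    - [-31,20.5,-13,0,0,0,0.65]

```text
time: 13.15
tool_pos: [0.4766, -0.4174, 0.1718]
tool_rot: [-3.141, -0.001, 0.584]
contact_force: [0.2, 0.4, -0.7]
opening: 0.0596
grip_force: 0.0
```

```bash
python3 meas.py m3|grep -v 'carrier \[-1[0-9][0-9]'; python3 - <<'E'
from h import *
s=robot.observe(); print(goto(np.array([.6153,-.2072,.11])-s['tool_pos']))
E
```

```text
[ 568.7 -111.6] [211.   82.2] 33.51
[277.8 185.5   6.8   7.3] 0.039 [ 542.3 -207.7] carrier [-75.  -65.5]
[277.8 185.5   6.8   7.3] 0.034 [ 543.  -207.3] carrier [-74.2 -65.6]
[277.8 185.5   6.8   7.3] 0.031 [ 543.4 -207.1] carrier [-73.8 -65.6]
[277.8 185.5   6.8   7.3] 0.018 [ 545.1 -206.1] carrier [-71.8 -65.8]
[176.  162.8   7.9   8.3] 0.039 [586.8 -19.6] carrier [65.9 66.7]
[176.  162.8   7.9   8.3] 0.034 [587.7 -18.4] carrier [67.3 67.2]
[176.  162.8   7.9   8.3] 0.031 [588.2 -17.7] carrier [68.1 67.5]
[176.  162.8   7.9   8.3] 0.018 [590.4 -14.6] carrier [71.7 68.9]
[277.7 148.3  11.   11.2] 0.039 [ 611.5 -207.9] carrier [ -17.4 -103.9]
[277.7 148.3  11.   11.2] 0.034 [ 612.5 -207.5] carrier [ -16.4 -104.1]
[277.7 148.3  11.   11.2] 0.031 [ 613.  -207.3] carrier [ -15.8 -104.3]
[277.7 148.3  11.   11.2] 0.018 [ 615.6 -206.4] carrier [ -13.2 -104.9]
[206.  144.   14.   14.1] 0.039 [621.2 -75.1] carrier [63.9  1.4]
[206.  144.   14.   14.1] 0.034 [622.2 -74.2] carrier [65.3  1.7]
[206.  144.   14.   14.1] 0.031 [622.8 -73.6] carrier [66.1  1.8]
[206.  144.   14.   14.1] 0.018 [625.4 -71.2] carrier [69.7  2.4]
[ 0.47764219 -0.41615996  0.17219087] [-3.14123712e+00 -2.88470791e-04  5.86831250e-01] 13.35
[23.03160342 -9.77541139  6.22920714]
```

View pics/m3.png

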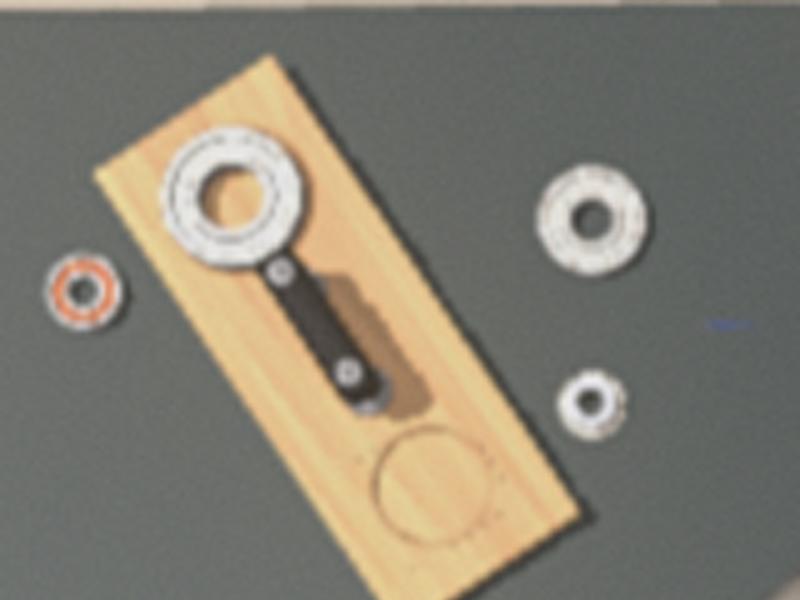

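The large bearing is in its nest (crop (232,197)), and its offset matches the board-edge bias that the two bystanders also show. The empty small nest shows at (433,487) in the crop. Next I take the small bearing.

```bash
python3 - <<'E'
from h import *
w=cast("top",[[246.2,202.0]],.024)[0][:2]*1000
c=np.array([568.9,-111.5]);th=np.radians(33.45);Rc=np.array([[np.cos(th),-np.sin(th)],[np.sin(th),np.cos(th)]])
print(w,c+Rc@[-65,1.4],c+Rc@[-65,0])
s=robot.observe(); print(goto(np.array([.6155,-.2081,.09])-s['tool_pos']))
E
```

```text
[ 514.16893923 -147.4822884 ] [ 513.89444187 -146.16047569] [ 514.66613458 -147.32858972]
[22.9978452  -9.68868288  8.22916678]
```

Call:
play_rows:
  rows:
    - [5,-2,0,0,0,0,0.62]
    - [10,-4,0,0,0,0,0.62]
    - [15,-6,0,0,0,0,0.62]
    - [19.5,-8,0,0,0,0,0.62]
    - [23,-9.7,1,0,0,0,0.62]
    - [23,-9.7,5,0,0,0,0.62]
    - [23,-9.7,8.2,0,0,0,0.62]
    - [23,-9.7,8.2,0,0,0,0.62]
    - [23,-9.7,11,0,0,0,0.62]
    - [23,-9.7,13,0,0,0,0.62]
    - [23,-9.7,14.2,0,0,0,0.62]
    - [23,-9.7,14.2,0,0,0,0.62]
    - [23,-9.7,14.2,0,0,0,0]
    - [23,-9.7,14.2,0,0,0,0]
    - [23,-9.7,14.2,0,0,0,0]
    - [23,-9.7,14.2,0,0,0,0]
    - [23,-9.7,14.2,0,0,0,0]
    - [23,-9.7,14.2,0,0,0,0]
  squeeze: 20

```text
time: 15.15
tool_pos: [0.6157, -0.21, 0.0316]
tool_rot: [3.14, -0.001, 0.585]
contact_force: [-1.7, -0.1, 6.0]
opening: 0.0383
grip_force: 20.0
```

```bash
python3 - <<'E'
from h import *
for i in range(2):
    s=robot.observe(); print(s['tool_pos'].round(4),s['tool_rot'].round(4),s['contact_force'].round(1),s['opening']); optics.read_camera("scene")
s=robot.observe(); print(goto(np.array([.5137,-.1479,.0513])-s['tool_pos']))
E
```

```text
[ 0.6157 -0.21    0.0316] [ 3.1397e+00 -1.3000e-03  5.8480e-01] [-1.7 -0.1  6. ] 0.03829834260900531
[ 0.6157 -0.21    0.0316] [ 3.1397e+00 -1.3000e-03  5.8480e-01] [0.1 0.6 7.1] 0.037893842749770985
[ -5.07220424 -10.80748603  -1.99906229]
```

Call:
play_rows:
  rows:
    - [0,0,-1,0,0,0,0]
    - [0,0,-5,0,0,0,0]
    - [0,0,-9,0,0,0,0]
    - [-2,-4,-9,0,0,0,0]
    - [-4,-8,-9,0,0,0,0]
    - [-5.15,-10.8,-9,0,0,0,0]
    - [-5.15,-10.8,-7,0,0,0,0]
    - [-5.15,-10.8,-4,0,0,0,0]
    - [-5.15,-10.8,-2.3,0,0,0,0]
    - [-5.15,-10.8,-2.1,0,0,0,0]
    - [-5.15,-10.8,-2.1,0,0,0,0]
    - [-5.15,-10.8,-2.1,0,0,0,0]
    - [-5.15,-10.8,-2.1,0,0,0,0]

```text
time: 16.55
tool_pos: [0.513, -0.1484, 0.0523]
tool_rot: [3.14, -0.001, 0.585]
contact_force: [-1.1, -0.0, -1.0]
opening: 0.0377
grip_force: 20.0
```

```bash
python3 - <<'E'
from h import *
for i in range(3):
    s=robot.observe(); print(s['tool_pos'].round(4),s['tool_rot'].round(4),s['contact_force'].round(1),s['opening']); optics.read_camera("scene")
s=robot.observe(); print(goto(np.array([.5137-.00075,-.1479-.0005,.0446])-s['tool_pos']))
E
```

```text
[ 0.513  -0.1484  0.0523] [ 3.1401e+00 -1.0000e-03  5.8480e-01] [-1.1 -0.  -1. ] 0.03767872442846335
[ 0.5129 -0.1483  0.0521] [ 3.1402e+00 -9.0000e-04  5.8490e-01] [ 0.3  0.5 -0.6] 0.03818985954103359
[ 0.5128 -0.1483  0.052 ] [ 3.1405e+00 -8.0000e-04  5.8480e-01] [-0.2  0.2 -1.7] 0.03817717667841381
[0.00775792 0.02643731 0.72210523]
```

Call:
play_rows:
  rows:
    - [0,0,0.2,0,0,0,0]
    - [0,0,0.4,0,0,0,0]
    - [0,0,0.5,0,0,0,0]
    - [0,0,0.6,0,0,0,0]
    - [0,0,0.7,0,0,0,0]
    - [0,0,0.75,0,0,0,0]
    - [0,0,0.75,0,0,0,0]
    - [0,0,0.75,0,0,0,0]

```text
time: 17.5
tool_pos: [0.513, -0.1484, 0.0445]
tool_rot: [3.14, -0.001, 0.585]
contact_force: [1.1, -0.5, 7.0]
opening: 0.0378
grip_force: 20.0
```

Call:
play_rows:
  rows:
    - [0,0,0,0,0,0,0.65]
    - [0,0,0,0,0,0,0.65]
    - [0,0,0,0,0,0,0.65]
    - [0,0,-2,0,0,0,0.65]
    - [0,0,-6,0,0,0,0.65]
    - [0,0,-11,0,0,0,0.65]
    - [-4,5,-13,0,0,0,0.65]
    - [-8,9,-13,0,0,0,0.65]
    - [-12,13,-13,0,0,0,0.65]
    - [-16,17,-13,0,0,0,0.65]
    - [-17.9,20.6,-13,0,0,0,0.65]
    - [-17.9,20.6,-13,0,0,0,0.65]
    - [-17.9,20.6,-13,0,0,0,0.65]
    - [-17.9,20.6,-13,0,0,0,0.65]
    - [-17.9,20.6,-13,0,0,0,0.65]

```text
time: 19.0
tool_pos: [0.477, -0.4173, 0.1733]
tool_rot: [-3.14, -0.0, 0.586]
contact_force: [-0.1, 0.5, -0.1]
opening: 0.0598
grip_force: 0.0
```

```bash
python3 meas.py m4|grep -v 'carrier \[-1[0-9][0-9]'; python3 - <<'E'
from h import *
img=shot("scene",4); cv2.imwrite("pics/s4.png",cv2.resize(img[150:250,260:370],None,fx=5,fy=5,interpolation=cv2.INTER_CUBIC)[:,:,::-1])
s=robot.observe(); print(s['tool_pos'],s['time'])
E
```

```text
[ 568.6 -111.6] [211.   82.1] 33.51
[245.3 202.3  10.6  11. ] 0.039 [ 512.1 -147.6] carrier [-67.    1.2]
[245.3 202.3  10.6  11. ] 0.034 [ 512.6 -147. ] carrier [-66.3   1.4]
[245.3 202.3  10.6  11. ] 0.031 [ 512.9 -146.6] carrier [-65.8   1.5]
[245.3 202.3  10.6  11. ] 0.018 [ 514.3 -145. ] carrier [-63.7   2.1]
[277.7 185.5   7.    7.3] 0.039 [ 542.5 -207.5] carrier [-74.8 -65.6]
[277.7 185.5   7.    7.3] 0.034 [ 543.1 -207.2] carrier [-74.  -65.6]
[277.7 185.5   7.    7.3] 0.031 [ 543.5 -206.9] carrier [-73.6 -65.7]
[277.7 185.5   7.    7.3] 0.018 [ 545.3 -206. ] carrier [-71.6 -65.9]
[175.9 162.7   8.    8.3] 0.039 [586.9 -19.5] carrier [66.1 66.7]
[175.9 162.7   8.    8.3] 0.034 [587.8 -18.3] carrier [67.5 67.2]
[175.9 162.7   8.    8.3] 0.031 [588.3 -17.6] carrier [68.3 67.5]
[175.9 162.7   8.    8.3] 0.018 [590.5 -14.5] carrier [71.9 68.8]
[206.  144.   14.   14.1] 0.039 [621.1 -75.2] carrier [63.9  1.4]
[206.  144.   14.   14.1] 0.034 [622.1 -74.2] carrier [65.2  1.6]
[206.  144.   14.   14.1] 0.031 [622.7 -73.6] carrier [66.   1.7]
[206.  144.   14.   14.1] 0.018 [625.4 -71.2] carrier [69.6  2.3]
[ 0.47732698 -0.4176199   0.17397941] [ 3.14157030e+00 -1.41750337e-04  5.86256526e-01] 19.2
[ 0.47706803 -0.41830783  0.17385617] 19.4
```

View pics/s4.png

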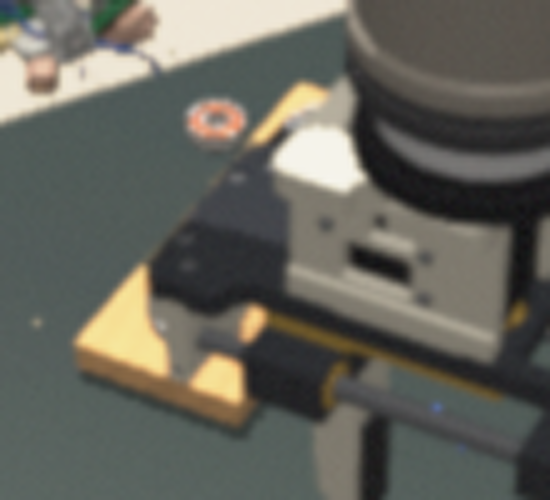

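The scene view is blocked by the arm. The top view puts the bearings at carrier (-65.8, 1.5) and (65.2, 1.6): 131 mm apart and on one line, so both are seated. Next is the handle.

Call:
play_rows:
  rows:
    - [5,-4,0,0,0,0,0.65]
    - [10,-8,0,0,0,0,0.65]
    - [15,-12,0,0,0,0,0.65]
    - [20,-16,0,0,0,0,0.65]
    - [24.5,-20.5,0,0,0,0,0.65]
    - [24.5,-20.5,2,0,0,0,0.65]
    - [24.5,-20.5,4,0,0,0,0.65]
    - [24.5,-20.5,4,0,0,0,0.65]
    - [24.5,-20.5,4,0,0,0,0.65]
    - [24.5,-20.5,4,0,0,0,0.65]

```text
time: 20.4
tool_pos: [0.5685, -0.1139, 0.1348]
tool_rot: [3.14, -0.001, 0.584]
contact_force: [-0.0, -1.1, 0.0]
opening: 0.0594
grip_force: 0.0
```

```bash
python3 - <<'E'
from h import *
for i in range(4):
    s=robot.observe(); optics.read_camera("scene")
s=robot.observe(); print(s['tool_pos'],s['tool_rot'],goto(np.array([.5678,-.1117,.058])-s['tool_pos']))
E
```

```text
[ 0.56818298 -0.11373992  0.13448305] [ 3.14046699e+00 -9.11386096e-04  5.83081802e-01] [ 0.07337683 -0.19998282  7.64815517]
```

Call:
play_rows:
  rows:
    - [0.1,-0.2,3,0,0,0,0.65]
    - [0.1,-0.2,6,0,0,0,0.65]
    - [0.1,-0.2,7.6,0,0,0,0.65]
    - [0.1,-0.2,7.6,0,0,0,0.65]
    - [0.1,-0.2,7.6,0,0,0,0.65]
    - [0.1,-0.2,7.6,0,0,0,0.5]
    - [0.1,-0.2,7.6,0,0,0,0.4]
    - [0.1,-0.2,7.6,0,0,0,0.3]
    - [0.1,-0.2,7.6,0,0,0,0.2]
    - [0.1,-0.2,7.6,0,0,0,0.1]
    - [0.1,-0.2,7.6,0,0,0,0]
    - [0.1,-0.2,7.6,0,0,0,0]
    - [0.1,-0.2,7.6,0,0,0,0]
  squeeze: 10

```text
time: 21.9
tool_pos: [0.5682, -0.1106, 0.0579]
tool_rot: [3.141, -0.001, 0.585]
contact_force: [0.9, -3.4, 0.9]
opening: 0.0164
grip_force: 10.0
```

Call:
play_rows:
  rows:
    - [0,0,0,0,0,0,0]
    - [0,0,0,0,0,0,0]
    - [0,0,0,0,0,0,0]
    - [0,0,0,0,0,0,0]
  squeeze: 55

```text
time: 22.3
tool_pos: [0.5681, -0.1105, 0.0579]
tool_rot: [3.141, -0.001, 0.585]
contact_force: [3.5, -3.8, 1.0]
opening: 0.0158
grip_force: 55.0
```

Call:
play_rows:
  rows:
    - [0,0,-0.2,0,0,0,0]
    - [0,0,-0.5,0,0,0,0]
    - [0,0,-0.9,0,0,0,0]
    - [0,0,-1.4,0,0,0,0]
    - [0,0,-2.0,0,0,0,0]
    - [0,0,-2.6,0,0,0,0]
    - [0,0,-3.2,0,0,0,0]
    - [0,0,-3.8,0,0,0,0]
    - [0,0,-4.4,0,0,0,0]
    - [0,0,-5.0,0,0,0,0]
    - [0,0,-5.4,0,0,0,0]
    - [0,0,-5.7,0,0,0,0]
    - [0,0,-5.9,0,0,0,0]
    - [0,0,-6,0,0,0,0]
    - [0,0,-6,0,0,0,0]
    - [0,0,-6,0,0,0,0]

```text
time: 23.9
tool_pos: [0.5676, -0.1102, 0.1175]
tool_rot: [-3.141, 0.0, 0.585]
contact_force: [-0.7, 1.1, -5.4]
opening: 0.0157
grip_force: 55.0
```

Call:
play_rows:
  rows:
    - [0,0,-0.2,0,0,0,0]
    - [0,0,-0.5,0,0,0,0]
    - [0,0,-0.9,0,0,0,0]
    - [0,0,-1.4,0,0,0,0]
    - [0,0,-2.0,0,0,0,0]
    - [0,0,-2.6,0,0,0,0]
    - [0,0,-3.2,0,0,0,0]
    - [0,0,-3.8,0,0,0,0]
    - [0,0,-4.4,0,0,0,0]
    - [0,0,-5.0,0,0,0,0]
    - [0,0,-5.4,0,0,0,0]
    - [0,0,-5.7,0,0,0,0]
    - [0,0,-5.9,0,0,0,0]
    - [0,0,-6,0,0,0,0]
    - [0,0,-6,0,0,0,0]
    - [0,0,-6,0,0,0,0]
    - [0,0,-6,0,0,0,0]
    - [0,0,-6,0,0,0,0]
    - [0,0,-6,0,0,0,0]
    - [0,0,-6,0,0,0,0]

```text
time: 25.9
tool_pos: [0.5677, -0.1103, 0.1777]
tool_rot: [-3.141, -0.0, 0.585]
contact_force: [0.7, -0.3, -6.1]
opening: 0.0157
grip_force: 55.0
```

```bash
python3 - <<'E'
from h import *
for i in range(4): a=shot("scene")
b=shot("top"); 
a=cv2.resize(a[90:290,220:420],(400,400)); b=cv2.resize(b[80:260,140:320],(400,400))
cv2.imwrite("pics/f5.png",np.hstack([a,b])[:,:,::-1])
s=robot.observe(); print({k:np.round(s[k],4) for k in('tool_pos','tool_rot','contact_force','torque','opening','grip_force','qvel','time')})
E
```

```text
{'tool_pos': array([ 0.5677, -0.1103,  0.1777]), 'tool_rot': array([-3.1415e+00, -1.0000e-04,  5.8480e-01]), 'contact_force': array([-0.3046, -0.2713, -5.8117]), 'torque': array([-0.0922,  0.2277,  0.0086]), 'opening': np.float64(0.0155), 'grip_force': np.float64(54.9984), 'qvel': array([0.0012, 0.0012, 0.001 , 0.0007, 0.0011, 0.0009]), 'time': np.float64(26.15)}
```

View pics/f5.png

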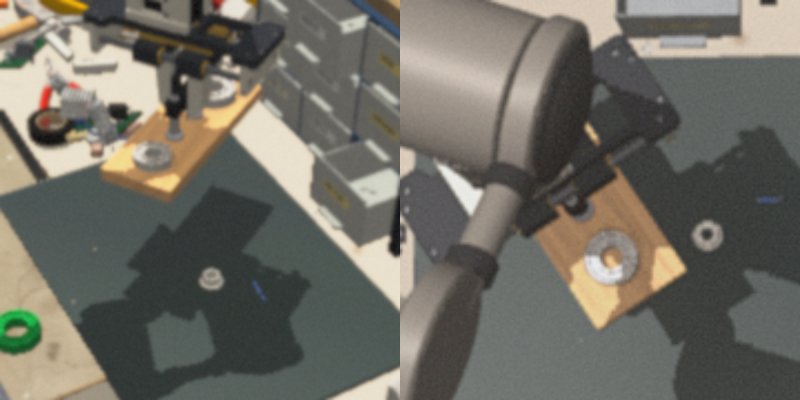

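The carrier is held at height with both bearings in view: left panel at (152,155) and (217,90). I check how level it is with the depth image.

```bash
python3 - <<'E'
from h import *
for name,win in(("top",(195,135,300,232)),("scene",(270,125,355,192))):
    img,d=optics.read_camera(name); m=cv2.erode(wood(img,win),np.ones((3,3)))
    v,u=np.nonzero((m>0)&(d>0)); D=d[v,u]; M=optics.camera_model(name)
    P=np.c_[(u-M['cx'])/M['fx']*D,-(v-M['cy'])/M['fy']*D,-D]@R.from_euler('xyz',M['rotation']).as_matrix().T+M['origin']
    P=P[(abs(P[:,2]-np.median(P[:,2]))<.02)]; c=np.median(P,0); c[:2]=[.568,-.111]
    for _ in range(3):
        q=np.c_[P[:,:2]-c[:2],np.ones(len(P))]; k=np.linalg.lstsq(q,P[:,2],rcond=None)[0]; e=P[:,2]-q@k; P=P[abs(e)<.004]
    th=.585; print(name,len(P),'z',k[2],'slope x,y carrier',k[0]*np.cos(th)+k[1]*np.sin(th),-k[0]*np.sin(th)+k[1]*np.cos(th),e.std())
E
```

```text
top 1575 z 0.14401837659068265 slope x,y carrier -0.0005654230888702621 9.658908300716828e-05 0.0017103920775822083
scene 1170 z 0.142362380950117 slope x,y carrier 6.195471670671126e-05 0.005317939734606661 0.001373298360218592
```

The carrier is level, with its feet about 12 cm above the mat. Handing in.

```bash
python3 -c "
from cell import robot
print(robot.hand_in())"
```

```text
the job is handed in; nothing more can be done
None
```

I swapped the bearings so each sits in its own nest, and handed the job in with the carrier held by its handle, level and steady, about 12 cm above the mat; the hand-in gave no verdict back.

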